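# Start the take-away conveyor of a packing bench

### The arm

A 6-joint arm with a two-finger parallel gripper is mounted at the origin on the work surface. World frame = base frame: x ahead of the robot, y to its left, z up, the work surface at z = 0. Lengths are in m, angles in rad, forces in N, time in s.
With the tool pointing down it reaches from about 0.35 to 0.775 m from the base axis. Payload 7.3 kg.
Tool frame: the origin (TCP) lies on the centre line of the jaws, within the pads' length; the fingertips stand 17 mm ahead of it and the grasp point (between the pads) lies 2 mm behind it (robot.tip_extent is the distance from the TCP to the fingertips, in m); z points along the fingers, y is the line along which they close (so a half turn about z gives the same grasp; the last joint's range is limited). The gripper opens to 92 mm and grips with 3 to 60 N. Pads are 19 mm wide; open, the fingers measure 130 mm over their backs; the gripper's body (75 mm by 190 mm) begins 47 mm behind the grasp point.
Start: joints at [-1.311, 0.342, 1.524, -0, 1.275, -0.146], TCP at [0.207, -0.482, 0.21] pointing down, gripper open.
Joint ranges: [-2.53, 2.53], [-0.77, 2.02], [0.04, 2.7], [-1, 4.14], [0.28, 2.66], [-3.11, 3.11]. Speed limits (rad/s): [2.57, 2.57, 3.14, 3.14, 3.14, 3.14].

### API

Orientations are given as [roll, pitch, yaw] about the fixed x, y, z axes, in that order (R = Rz(yaw) Ry(pitch) Rx(roll)).
In Python, from cell import robot gives the robot as it stands.
- The arm moves only by the tool step_arm, never from a script. Its argument "motion" is a list of rows, each a list of 2 entries, a list of its own where there are three numbers: the shift along the tool's x, y, z in units of 60 mm (1.0 is 60 mm), then the turn about the tool's z in rad. In form: [[[x, y, z], spin], ...]. A call has 1 to 10 rows; each row is the pose to reach, as a shift and turn from the pose commanded when the call began, along the tool's axes at that moment; what a row does not reach only later rows make up. A row lasts 1/8 s, in which the tool goes at most 62.5 mm and 10.7 degrees, less where a joint would pass 70% of its speed; a pose out of reach is approached as far as the arm can. A call with a gripper value outside its range is refused whole. "hand" is the closure in counts, from 0 (fully open) to 255 (shut), set as the call begins (left out, the last holds). The fingers move at their own pace and stop on an object; "squeeze" is the grip in N (left out, the last holds). Time passes only in rows, so rows that repeat a pose let the fingers close. It gives the time, the measured TCP pose, the force, the opening and the grip force at its end, in the units of the state.
- robot.observe(): the state, without advancing time (a new reading comes with each control period).
- robot.read_camera(name): name is "side" or "top"; returns a dict with "pixels" (400x640x3 uint8, red, green, blue), "intrinsics" (3x3 intrinsics, pixels), "xyz" and "rotation" of the camera in the world. Camera axes: x right, y up, looking along -z (the intrinsics and any distortion apply to the point x, -y, -z); pixel columns grow to the right and rows downward; lengths in m; the calibration is good to about 2 mm. A picture is of the moment at which its call begins. There is no depth.
- robot.hand_in(): hands the job in; it is judged then, once.
The state is a dict: "time": time; "qpos": joint angles; "qvel": joint speeds; "joint_efforts": joint torques, N m; "tool_pos": TCP position; "tool_rot": TCP orientation; "contact_force": force on the tool from outside, world axes, zero at the start; "torque": the same for the moment, N m; "opening": finger opening in m; "grip_force": force on a finger pad.
Only numpy, scipy, OpenCV 4.12 (cv2) and the standard library are available. Lean on these libraries where they do the work, as an engineer would, in place of code of your own. Each camera call takes 0.05 s, during which the arm holds its last target. There are 200 camera calls.

### The job

Start up the take-away conveyor, touching the controls with the fingertips only: first switch the mains on by pressing the raised half of the black rocker on the drive box until it snaps over, then on the push-button station press the blue reset button right down and let it go, and after that press the green start button right down and let it go. Do not press either of the reds (the stop button beside the green one, and the emergency stop on the yellow-lidded box), and press neither blue nor green before the mains is on or both at once. Leave the boxes standing where they are and pick up or knock aside nothing that lies around.

Things in the scene. Friction and masses are not known exactly. Their poses are not given: they have to be found in the camera images.
- drive: Drive box, loose on rubber feet: grey, light-grey lid, 150 (x) x 180 (y) x 85 mm high, 2.6 kg. Origin: centre of its underside; z up, x away from the robot (give or take its yaw), y to the left. On the lid (z 85): mains rocker centred at x -25, y -45 mm in a steel frame 54 x 40 mm (top at z 88); fixed black speed knob at x -20, y +45 mm, 42 mm across, top at z 103; small fuse cap; label roll.
- rocker (a joint): Mains rocker on the drive box, rad. 0 = off, as it starts: the half farther from the robot, with a white dash, stands up at 22 degrees and the near half lies level. 0.384 = on: far half level, near half up. Over-centre spring: takes about 5 N on the middle of the raised half, snaps over by itself past 0.19 and stays.
- rocker_on (a point): Point on the top face of the rocker's ON half (far half, white dash), 14 mm out from the pivot; moves and tilts with it. The rocker is 42 mm long (along the box's x), 28 mm wide, pivot along the box's y, 90.5 mm above the bench. Off: this point is 96 mm and the half's edge 98 mm above the bench. On: the half is level at 90.5 mm, 2.5 mm above the frame.
- station: Push-button station, loose on rubber feet: grey, light-grey lid, 90 (x) x 205 (y) x 62 mm high, 1.4 kg. Origin: centre of its underside; z up, y along the row of buttons. Three round buttons at 57 mm pitch: blue at y +57, green at y 0, red at y -57 mm, each cap 28 mm across, standing out of a steel ring 40 mm across whose top is at z = 67 mm.
- reset (a joint): Travel of the blue reset button, m: 0 = up, 0.006 = fully down; it counts as pressed beyond 0.004 for 0.1 s. Springs back by itself; 1.5 N to start it, 4.5 N fully down.
- reset_top (a point): Centre of the top of the blue button's cap, 75 mm above the bench when up; moves with the cap.
- start (a joint): Travel of the green start button, m; same kind and spring as the blue one.
- start_top (a point): Centre of the top of the green button's cap, 75 mm above the bench when up; moves with the cap.
- stop (a joint): Travel of the red stop button, m; same kind and spring as the blue one. Not to be pressed.
- stop_top (a point): Centre of the top of the red stop button's cap, 75 mm above the bench when up.
- estop_box: Emergency-stop box, standing loose: grey with yellow lid, 85 x 85 x 58 mm, 0.7 kg, with a red mushroom head 40 mm across. Origin: centre of its underside, z up.
- estop (a joint): Travel of the red mushroom head, m: 0 = up, 0.005 = struck. Not to be pressed.
- estop_top (a point): Top centre of the mushroom head, 84 mm above the bench.
- label_roll: Roll of white labels, 48 mm across and 36 mm high, standing loose on the lid of the drive box, behind the knob (top at 121 mm above the bench). Origin: centre of its underside.
- clamp: Loose product: a black phone clamp with yellow pads lying beside the emergency-stop box, 80 (x) x 40 (y) x 28 mm. Origin: centre of its underside.
- tape_roll: Roll of brown packing tape lying flat, 96 mm across, 48 mm high, beyond the boxes. Origin: centre of its underside.
- pack: Finished blister pack with orange card lying flat, 180 (x) x 100 (y) x 32 mm, beyond the boxes. Origin: centre of its underside.
Things that resemble listed ones, but are neither listed nor needed, are in the scene too. Several things look just like the pack: the one meant starts farthest to the robot's right.

How it is judged:
By the outcome, as a careful person would: the job done as asked, in the order asked, and still so for the second after the job is handed in, with the robot touching nothing.
It also fails if it takes over 51 s, if anything falls off the work surface, if the arm or the gripper's body presses on something with over 40 N, if the wrist force passes 120 N, or if a joint passes its speed limit or range.

## Working session

There is one attempt and no reset: what is moved stays moved. The work goes in short steps, Python scripts to look and compute and a tool call to move; the robot and the scene stay as the last step left them, time stands still between calls to the robot, and variables do not carry over. Pictures are saved under pics/ and viewed, at most 10 in all, crops included, and the job is handed in when it is done.

Besides the shell and the picture viewer there is one more tool, called after "Emit:" in YAML: its name, and indented under it one key for each argument. step_arm: Moves the arm, as the interface text tells. Its arguments: {"type":"object","properties":{"motion":{"type":"array"},"hand":{"type":"number"},"squeeze":{"type":"number"}},"required":["motion"]}

```bash
mkdir -p pics; ls; python3 - <<'E'
from cell import robot
import cv2
for n in("top","side"):
    c=robot.read_camera(n); cv2.imwrite(f"pics/{n}0.png",c["pixels"][:,:,::-1]); print(n,c["intrinsics"],c["xyz"],c["rotation"],[k for k in c])
s=robot.observe(); print(s["time"],s["tool_pos"],s["tool_rot"],s["opening"],s["contact_force"])
E
```

```text
pics
top [[382.12836004   0.         321.96376475]
 [  0.         382.12836004 197.74506259]
 [  0.           0.           1.        ]] [ 0.4799809  -0.01278428  1.05671329] [ 0.0818474   0.00269597 -1.58866125] ['pixels', 'intrinsics', 'xyz', 'rotation']
side [[370.17646167   0.         317.04735093]
 [  0.         370.17646167 198.88751861]
 [  0.           0.           1.        ]] [0.47827851 0.81452773 0.6894858 ] [ 0.95272692  0.01858141 -3.03429162] ['pixels', 'intrinsics', 'xyz', 'rotation']
0.1 [ 0.20716525 -0.48197712  0.2098047 ] [-3.14020600e+00 -1.79008795e-04  4.05812454e-01] 0.09187901036209949 [ 0.25640897 -0.34446721 -0.16611393]
```

View pics/top0.png

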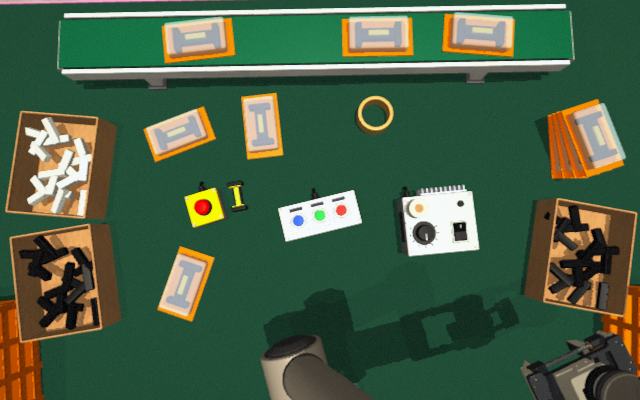

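View pics/side0.png

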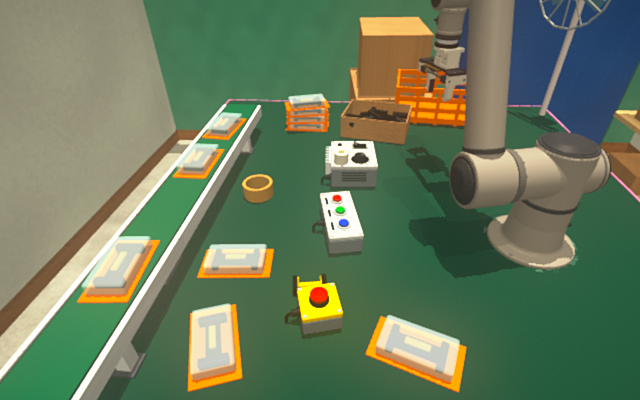

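Top view: blue is near (298,220), green (320,215), red stop (341,210), rocker (460,232), knob (424,233) and e-stop (203,207). The side view agrees, and the arm is clear of the boxes.

```bash
cat > h.py <<'E'
import numpy as np,cv2
from scipy.spatial.transform import Rotation as R
def ray(c,uv):
    K=c["intrinsics"]; d=np.array([(uv[0]-K[0,2])/K[0,0],-(uv[1]-K[1,2])/K[1,1],-1.])
    return np.array(c["xyz"]),R.from_euler("xyz",c["rotation"]).as_matrix()@d
def onz(c,uv,z):
    o,d=ray(c,uv); return (o+d*(z-o[2])/d[2])[:3]
def two(c1,u1,c2,u2):
    a,d=ray(c1,u1); b,e=ray(c2,u2)
    s=np.linalg.lstsq(np.c_[d,-e],b-a,rcond=None)[0]; p,q=a+s[0]*d,b+s[1]*e
    return (p+q)/2,np.linalg.norm(p-q)
def blobs(m,amin):
    n,_,st,ce=cv2.connectedComponentsWithStats(m.astype(np.uint8)); return [(ce[i],st[i]) for i in range(1,n) if st[i,4]>=amin]
def masks(im):
    h=cv2.cvtColor(im,cv2.COLOR_RGB2HSV).astype(int); H,S,V=h[...,0],h[...,1],h[...,2]
    return dict(blue=(abs(H-112)<15)&(S>140)&(V>120),green=(abs(H-60)<15)&(S>140)&(V>130),red=((H<6)|(H>174))&(S>160)&(V>110),lid=(S<40)&(V>170))
E
python3 - <<'E'
from cell import robot
from h import *
C={n:robot.read_camera(n) for n in("top","side")}
win={"top":(170,170,490,265),"side":(290,130,385,340)}
P={}
for n,c in C.items():
    x0,y0,x1,y1=win[n]; M=masks(c["pixels"][y0:y1,x0:x1])
    for k in("blue","green","red"):
        for ce,st in blobs(M[k],12):
            uv=ce+[x0,y0]; P.setdefault(k,{}).setdefault(n,[]).append(uv); print(n,k,uv.round(1),st[4],onz(c,uv,.075).round(4))
    if n=="top":
        m=M["lid"].astype(np.uint8)
        for ct in cv2.findContours(m,cv2.RETR_EXTERNAL,cv2.CHAIN_APPROX_NONE)[0]:
            if cv2.contourArea(ct)<1000: continue
            z=.085 if ct[:,0,0].mean()+x0>380 else .062
            W=np.array([onz(c,p[0]+[x0,y0],z)[:2] for p in ct],np.float32)
            r=cv2.minAreaRect(W*1000); print("lid",r,)
        # dark rocker
        g=c["pixels"][215:250,446:476].max(2)
        for ce,st in blobs(g<70,20):print("dark",ce+[446,215],st+[446,215,0,0,0],onz(c,ce+[446,215],.092))
        cv2.imwrite("pics/drive.png",cv2.resize(c["pixels"][175:270,390:490,::-1],None,fx=6,fy=6,interpolation=cv2.INTER_CUBIC))
for k in("blue","green"): print(k,two(C["top"],P[k]["top"][0],C["side"],P[k]["side"][0]))
E
```

```text
top blue [297.9 220.4] 77 [0.5034 0.0511 0.075 ]
top green [319.3 215. ] 75 [ 0.5162 -0.004   0.075 ]
top red [201.9 206.8] 176 [0.5426 0.298  0.075 ]
top red [340.9 209.9] 71 [ 0.5284 -0.0598  0.075 ]
lid ((516.5489501953125, -4.3459320068359375), (89.09454345703125, 204.75843811035156), 12.706140518188477)
lid ((499.0972595214844, -309.3479309082031), (166.22555541992188, 179.5670928955078), 4.372649669647217)
dark [459.80748663 231.30481283] [454 223  13  18 187] [ 0.46829846 -0.35636535  0.092     ]
side blue [343.2 222.3] 50 [0.5025 0.0561 0.075 ]
side green [339.8 209.4] 44 [0.5144 0.0009 0.075 ]
side red [336.4 197.7] 41 [ 0.5274 -0.0543  0.075 ]
side red [318.4 293.8] 164 [0.5424 0.2989 0.075 ]
blue (array([0.50304912, 0.05135136, 0.07112061]), np.float64(0.0008402333816434252))
green (array([ 0.51544077, -0.00397495,  0.07136013]), np.float64(0.0017423208079647631))
```

View pics/drive.png

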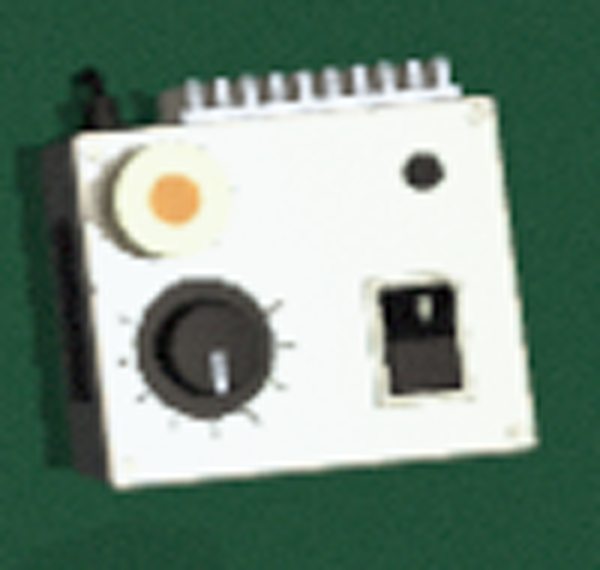

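Crop: the rocker frame spans roughly (368–475, 278–403), the ON half with its white dash at (425,308) is the far half, and the seam is at v≈338. Lid corners are (78,133), (497,97), (535,447) and (117,488).

```bash
python3 - <<'E'
from cell import robot
from h import *
c=robot.read_camera("top")
f=lambda u,v,z: onz(c,(390+(u+.5)/6-.5,175+(v+.5)/6-.5),z)[:2]
q=[f(*p,.085) for p in((78,133),(497,97),(535,447),(117,488))]
ctr=np.mean(q,0); ex=(q[0]-q[3]+q[1]-q[2]); ey=q[0]-q[1]+q[3]-q[2]
yx=np.arctan2(ex[1],ex[0]); yy=np.arctan2(-ey[0],ey[1]); y=(yx+yy)/2
print("ctr",ctr,"size",np.linalg.norm(ex)/2,np.linalg.norm(ey)/2,"yaw",yx,yy)
A=np.array([[np.cos(y),-np.sin(y)],[np.sin(y),np.cos(y)]])
piv=ctr+A@[-.025,-.045]; print("pivot",piv,"frame ctr",f(421,341,.088),"seam",f(423,338,.0905),"dash",f(425,308,.095))
tgt=ctr+A@[-.025+.016,-.045]; print("target",tgt)
s=robot.observe(); T=R.from_euler("xyz",s["tool_rot"]).as_matrix(); p=np.array(s["tool_pos"])
print(p,T.round(3),s["tool_rot"])
for n,t in dict(rock=[*tgt,.135],).items(): print(n,T.T@(np.array(t)-p)/.06, "spin to yaw",s["tool_rot"][2]-y)
E
```

```text
ctr [ 0.49019474 -0.31147254] size 0.14918034261044483 0.17786584028513852 yaw 0.06595681897963313 0.0734341622230034
pivot [ 0.46838919 -0.35810427] frame ctr [ 0.46797168 -0.35763177] seam [ 0.46924033 -0.35763904] dash [ 0.48175788 -0.35745969]
target [ 0.48435035 -0.35699005]
[ 0.20721777 -0.48219875  0.21012557] [[ 0.919  0.395 -0.   ]
 [ 0.395 -0.919  0.001]
 [ 0.    -0.001 -1.   ]] [-3.14094985e+00 -9.52063230e-05  4.05771926e-01]
rock [ 5.06741827 -0.09335288  1.25263552] spin to yaw 0.33607643503178486
```

Emit:
step_arm:
  motion:
    - [[0.9,0,0],0.12]
    - [[1.8,0,0],0.24]
    - [[2.7,0,0],0.336]
    - [[3.6,-0.05,0.1],0.336]
    - [[4.5,-0.09,0.5],0.336]
    - [[5.07,-0.093,1.0],0.336]
    - [[5.07,-0.093,1.25],0.336]
    - [[5.07,-0.093,1.25],0.336]
  hand: 255
  squeeze: 10

```text
time: 1.25
tool_pos: [0.4834, -0.3569, 0.1342]
tool_rot: [-3.14, 0.002, 0.07]
contact_force: [-0.4, -0.6, -0.0]
opening: 0.0166
grip_force: 0.0
```

```bash
python3 - <<'E'
from cell import robot
from h import *
for n,(x,y,w,h) in dict(side=(310,110,90,90)).items():
    c=robot.read_camera(n); cv2.imwrite("pics/s1.png",cv2.resize(c["pixels"][y:y+h,x:x+w,::-1],None,fx=6,fy=6,interpolation=cv2.INTER_CUBIC))
s=robot.observe(); print(s["time"],s["tool_pos"],s["tool_rot"],s["opening"],s["contact_force"])
E
```

```text
1.3 [ 0.48369171 -0.35776502  0.13551253] [-3.14147116e+00  6.94155633e-04  6.89689170e-02] 0.012146084497607875 [ 0.7804257   0.42159926 -0.02999143]
```

View pics/s1.png

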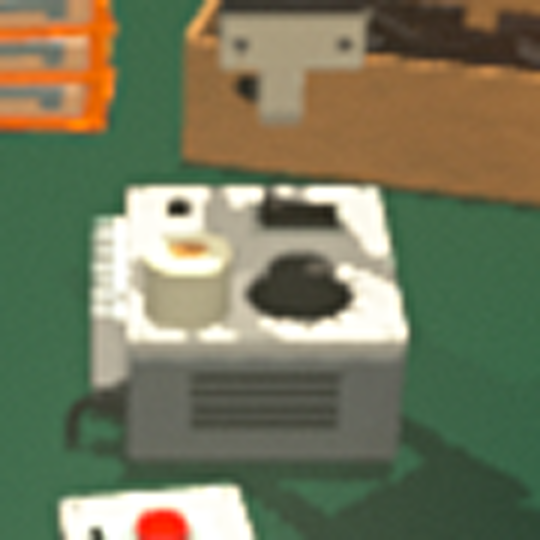

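The closed fingers stand over the far half of the rocker. I'll press gently and watch the force.

Emit:
step_arm:
  motion:
    - [[0,0,0.0],0]
    - [[0,0,0.15],0]
    - [[0,0,0.3],0]
    - [[0,0,0.36],0]
    - [[0,0,0.4],0]
    - [[0,0,0.43],0]
    - [[0,0,0.45],0]
    - [[0,0,0.45],0]

```text
time: 2.3
tool_pos: [0.4846, -0.3572, 0.1084]
tool_rot: [3.141, -0.0, 0.07]
contact_force: [-0.0, -0.3, 0.3]
opening: 0.0006
grip_force: 0.0
```

Emit:
step_arm:
  motion:
    - [[0,0,-0.4],0]
    - [[0,0,-1.05],0]
    - [[0,-0.9,-1.05],0]
    - [[0,-1.8,-1.05],0]
    - [[0,-2.7,-1.05],0]
    - [[0,-2.7,-1.05],0]

```text
time: 3.05
tool_pos: [0.4729, -0.1924, 0.172]
tool_rot: [-3.141, -0.0, 0.074]
contact_force: [0.0, -0.4, 0.2]
opening: 0.0003
grip_force: 0.0
```

```bash
python3 - <<'E'
from cell import robot
from h import *
c=robot.read_camera("top");d=robot.read_camera("side")
a=cv2.resize(c["pixels"][185:265,395:485,::-1],None,fx=4,fy=4,interpolation=cv2.INTER_CUBIC)
b=cv2.resize(d["pixels"][125:205,310:400,::-1],None,fx=4,fy=4,interpolation=cv2.INTER_CUBIC)
cv2.imwrite("pics/r1.png",np.hstack([a,b]))
s=robot.observe(); T=R.from_euler("xyz",s["tool_rot"]).as_matrix(); p=np.array(s["tool_pos"]); print(s["time"],p,s["tool_rot"],s["contact_force"])
for n,t in dict(blue=[.503,.0515,.11],green=[.5158,-.004,.11]).items(): print(n,T.T@(np.array(t)-p)/.06)
print("spin",s["tool_rot"][2]-.222)
E
```

```text
3.15 [ 0.47371891 -0.19565369  0.17197018] [ 3.14039481e+00 -1.04339772e-03  7.10305752e-02] [ 0.09910756 -0.54755422  0.94253247]
blue [ 0.77805472 -4.07544121  1.02876766]
green [ 0.92520198 -3.1376341   1.03004454]
spin -0.15096942478431677
```

View pics/r1.png

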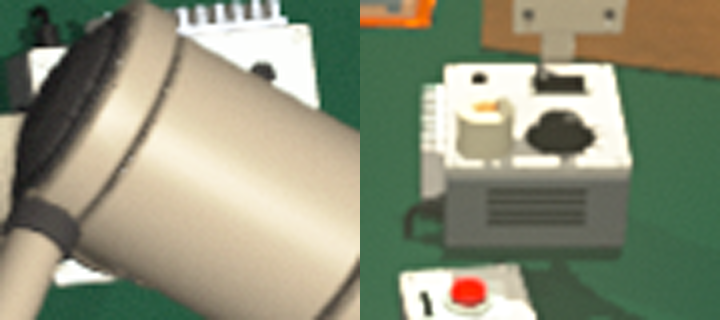

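The arm hides the rocker from above in this picture (left half), so I'll move on over the blue button and then look again.

Emit:
step_arm:
  motion:
    - [[0.2,-0.9,0],-0.1]
    - [[0.4,-1.8,0],-0.15]
    - [[0.6,-2.7,0],-0.15]
    - [[0.78,-3.6,0],-0.15]
    - [[0.78,-4.07,0],-0.15]
    - [[0.78,-4.07,0.5],-0.15]
    - [[0.78,-4.07,0.9],-0.15]
    - [[0.78,-4.07,0.9],-0.15]

```text
time: 4.15
tool_pos: [0.5025, 0.0503, 0.1159]
tool_rot: [-3.141, 0.003, 0.218]
contact_force: [0.4, -0.6, 1.2]
opening: 0.0006
grip_force: 0.0
```

```bash
python3 - <<'E'
from cell import robot
from h import *
c=robot.read_camera("top");d=robot.read_camera("side")
a=cv2.resize(c["pixels"][185:265,395:485,::-1],None,fx=4,fy=4,interpolation=cv2.INTER_CUBIC)
b=cv2.resize(d["pixels"][155:265,290:400,::-1],(360,320),interpolation=cv2.INTER_CUBIC)
cv2.imwrite("pics/r2.png",np.hstack([a,b]))
s=robot.observe(); T=R.from_euler("xyz",s["tool_rot"]).as_matrix(); p=np.array(s["tool_pos"]); print(s["time"],p,s["tool_rot"],s["contact_force"])
print(T.T@(np.array([.503,.0515,.086])-p)/.06)
E
```

```text
4.25 [0.50387688 0.0504265  0.11793517] [ 3.14119104e+00 -7.79180192e-04  2.18513645e-01] [0.61876494 0.28585404 0.65700409]
[-0.01080339 -0.02084808  0.53223624]
```

View pics/r2.png

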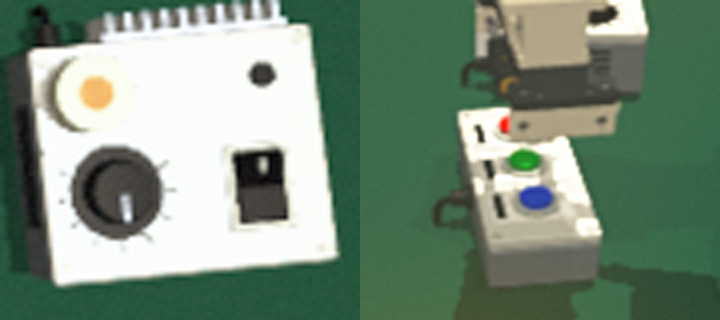

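The rocker looks much as before, so I can't tell whether it snapped. I'll compare before and after directly and check the fingertip position.

```bash
python3 - <<'E'
from cell import robot
from h import *
c=robot.read_camera("top")["pixels"];d=robot.read_camera("side")["pixels"]
cv2.imwrite("pics/topB.png",c[...,::-1]);cv2.imwrite("pics/sideB.png",d[...,::-1])
t0=cv2.imread("pics/top0.png"); 
z=lambda im,x,y,w,h:cv2.resize(im[y:y+h,x:x+w],(390,290),interpolation=cv2.INTER_CUBIC)
A=z(t0,444,215,35,26);B=z(c[...,::-1],444,215,35,26)
s0=cv2.imread("pics/side0.png")
C=z(s0,340,137,35,26);D=z(d[...,::-1],310,170,80,60)
cv2.imwrite("pics/cmp.png",np.vstack([np.hstack([A,B]),np.hstack([C,D])]))
print(t0[220:244,460].mean(1).astype(int)); print(c[220:244,460].mean(1).astype(int))
K=robot.read_camera("side")
M=R.from_euler("xyz",K["rotation"]).as_matrix()
for P in([.5035,.0505,.1],[.5035,.0505,.166]):
    q=M.T@(np.array(P)-K["xyz"]); I=K["intrinsics"]; print(I[0,2]+I[0,0]*q[0]/-q[2], I[1,2]+I[1,1]*q[1]/q[2])
E
```

```text
[216 230 135   4 104 154 166 127  57  15  24  33  58  61  60  63  63  58
  64  58 138 232 237 245]
[227 238 144  20 115 168 180 138  65  20  23  40  61  63  65  65  66  67
  68  61 152 240 245 250]
343.08864629162196 213.4078097866121
343.67504189032684 192.46242467432432
```

View pics/cmp.png

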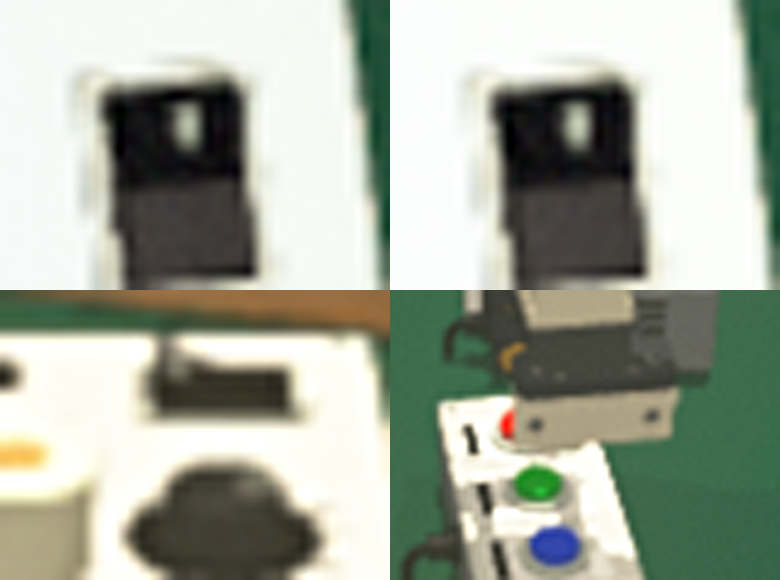

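The rocker pixels are identical before and after, so it didn't flip. The gripper also appears away from where I expected it (fingertip predicted at side pixel (343,213)). I'll check projected against seen positions.

```bash
cat >> h.py <<'E'
def proj(c,P):
    I=c["intrinsics"]; q=R.from_euler("xyz",c["rotation"]).as_matrix().T@(np.array(P)-c["xyz"])
    return np.array([I[0,2]-I[0,0]*q[0]/q[2], I[1,2]+I[1,1]*q[1]/q[2]])
E
python3 - <<'E'
from cell import robot
from h import *
c=robot.read_camera("top");d=robot.read_camera("side")
for n,k in(("top",c),("side",d)):
    print(n,[proj(k,P).round(1) for P in([.4837,-.3578,.1185],[.4737,-.1957,.155],[.5035,.0505,.1],[.5035,.0505,.166],[.5035,.0505,.25])])
s=robot.observe(); print(s["qpos"],s["tool_pos"],s["opening"])
x0,y0,w,h=270,100,130,140
a=d["pixels"][y0:y0+h,x0:x0+w,::-1].copy(); b=cv2.imread("pics/side0.png")[y0:y0+h,x0:x0+w]
df=cv2.absdiff(a,b); 
a,df=[cv2.resize(m,None,fx=3,fy=4.0*3/4,interpolation=cv2.INTER_CUBIC) for m in(a,df)]
for P in([.5035,.0505,.1],[.5035,.0505,.166]):
    q=((proj(d,P)-[x0,y0])*3).astype(int); cv2.circle(a,tuple(int(v) for v in q),3,(255,0,255),1)
cv2.imwrite("pics/df.png",np.hstack([a,df]))
E
```

```text
top [array([464., 225.]), array([400.9, 230.4]), array([297.5, 220.1]), array([295.6, 219.4]), array([292.8, 218.4])]
side [array([354.9, 137.5]), array([357.3, 150.3]), array([343.1, 213.4]), array([343.7, 192.5]), array([344.5, 163.2])]
[-5.03831562e-02  4.03331993e-01  1.71009682e+00 -1.12065010e-04
  1.02639350e+00  1.30098833e+00] [0.50353817 0.05107365 0.11825837] 0.0002970247074626336
```

View pics/df.png

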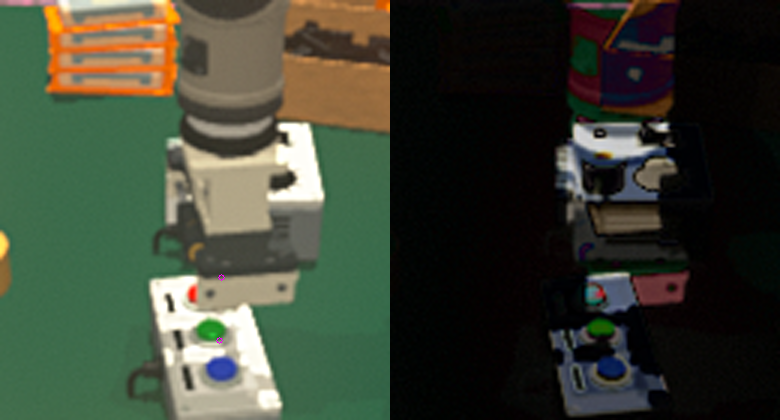

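Emit:
step_arm:
  motion:
    - [[0,0,-0.5],-0.15]
    - [[-0.6,0,-0.5],-0.3]
    - [[-1.2,0,-0.5],-0.48]
    - [[-1.6,0,-0.5],-0.66]
    - [[-1.6,0,-0.5],-0.84]
    - [[-1.6,0,-0.5],-1.0]
    - [[-1.6,0,-0.5],-1.15]
    - [[-1.6,0,-0.5],-1.35]
    - [[-1.6,0,-0.5],-1.45]
    - [[-1.6,0,-0.5],-1.45]

```text
time: 5.75
tool_pos: [0.4094, 0.0303, 0.1478]
tool_rot: [3.141, 0.0, 1.669]
contact_force: [0.9, -0.3, -0.3]
opening: 0.0005
grip_force: 0.0
```

```bash
python3 - <<'E'
from cell import robot
from h import *
d=robot.read_camera("side"); s=robot.observe(); p=np.array(s["tool_pos"]);print(robot.tip_extent,s["time"],p,s["tool_rot"])
x0,y0,w,h=310,110,150,130
a=cv2.resize(d["pixels"][y0:y0+h,x0:x0+w,::-1],None,fx=4,fy=4,interpolation=cv2.INTER_CUBIC)
for z in(0,.017,-.049):
    q=proj(d,p-[0,0,z]); print(q); cv2.circle(a,tuple(int(v) for v in (q-[x0,y0])*4),3,(255,0,255),1)
cv2.imwrite("pics/t2.png",a)
E
```

```text
0.017 5.8 [0.40941692 0.03034725 0.14777238] [3.14075926e+00 2.85377747e-04 1.66744315e+00]
[380.92471175 195.58305451]
[380.3863771 201.0066755]
[382.54135175 179.29570861]
```

View pics/t2.png

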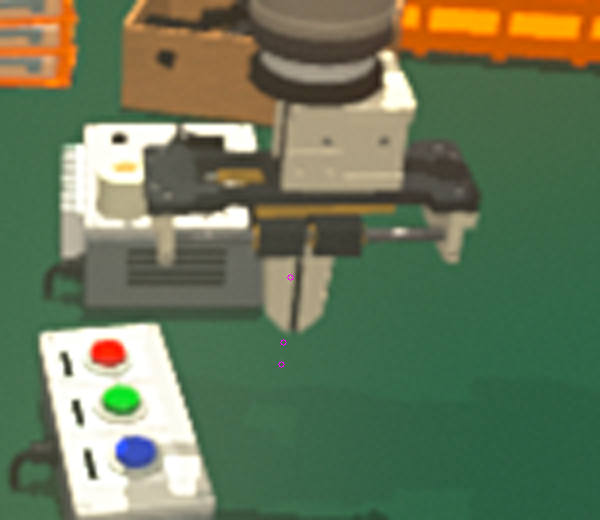

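The seen fingertip at side pixel (383.8,192.5) is about 8 px above where the stated TCP predicts. So the tip really stands about 25 mm higher, or is offset sideways. I'll go over the rocker with this yaw, where the tips show, and triangulate with both views.

Emit:
step_arm:
  motion:
    - [[-0.8,0,-0.3],0]
    - [[-1.7,0,-0.3],0]
    - [[-2.6,0,-0.3],0]
    - [[-3.5,0.2,-0.3],0.03]
    - [[-4.4,0.4,-0.3],0.03]
    - [[-5.3,0.6,-0.3],0.03]
    - [[-6.2,0.72,-0.3],0.03]
    - [[-6.55,0.72,-0.1],0.03]
    - [[-6.55,0.72,0.2],0.03]
    - [[-6.55,0.72,0.2],0.03]

```text
time: 7.05
tool_pos: [0.4899, -0.3552, 0.1335]
tool_rot: [-3.139, -0.003, 1.639]
contact_force: [-0.4, 0.3, -0.0]
opening: 0.0005
grip_force: 0.0
```

```bash
python3 - <<'E'
from cell import robot
from h import *
c=robot.read_camera("top");d=robot.read_camera("side"); s=robot.observe(); p=np.array(s["tool_pos"]);print(s["time"],p,s["tool_rot"],s["contact_force"])
out=[]
for k,(x0,y0,w,h) in((c,(425,190,65,70)),(d,(325,95,65,70))):
    cv2.imwrite(f"pics/raw{len(out)}.png",k["pixels"][...,::-1])
    a=cv2.resize(k["pixels"][y0:y0+h,x0:x0+w,::-1],None,fx=6,fy=6,interpolation=cv2.INTER_CUBIC)
    q=proj(k,p-[0,0,.017]); print(q); cv2.circle(a,tuple(int(v) for v in (q-[x0,y0])*6),3,(255,0,255),1); out.append(a)
cv2.imwrite("pics/t3.png",np.hstack(out))
E
```

```text
7.15 [ 0.49107011 -0.35577223  0.13568933] [-3.14141496e+00 -2.89252577e-04  1.63971225e+00] [-0.15420068  0.41937354 -0.08749877]
[463.01504029 222.03496221]
[352.70770016 137.63296434]
```

View pics/t3.png

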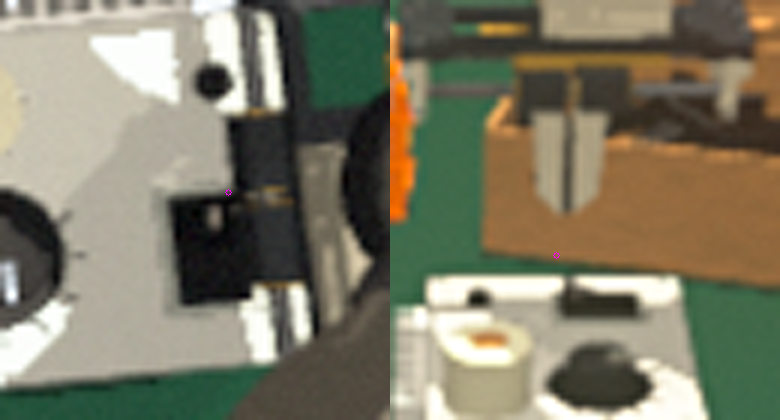

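Left (top view): the jaw carriage is at about (268,195) and hides the tips, with nothing at the predicted (228,190). Right (side view): the tip is at pixel (354.5,130.5) against the predicted (352.7,137.6).

```bash
python3 - <<'E'
from cell import robot
from h import *
c=robot.read_camera("top");d=robot.read_camera("side")
for u in(250,258,266): print("tip u",u,two(c,(425+u/6,190+193/6),d,(354.5,130.5)))
for z in (.118,.13,.14,.145,.15): print(z, onz(d,(354.5,130.5),z).round(4))
for v in(245,268,290): print("carr",v,two(c,(425+v/6,190+195/6),d,(355.8,110)))
t0=cv2.imread("pics/top0.png");t1=cv2.imread("pics/raw0.png")
print("lidshift probe", t1[222,458:476].tolist())
print(t0[222,458:476].tolist())
s=robot.observe(); print(s["qpos"],s["joint_efforts"])
E
```

```text
tip u 250 (array([ 0.48812095, -0.35433179,  0.14627137]), np.float64(0.004311217640803572))
tip u 258 (array([ 0.48811528, -0.35817165,  0.14448625]), np.float64(0.004249359666073669))
tip u 266 (array([ 0.48810959, -0.36202652,  0.14269415]), np.float64(0.0041872597706594525))
0.118 [ 0.4864 -0.4151  0.118 ]
0.13 [ 0.4862 -0.3893  0.13  ]
0.14 [ 0.4861 -0.3678  0.14  ]
0.145 [ 0.486 -0.357  0.145]
0.15 [ 0.4859 -0.3463  0.15  ]
carr 245 (array([ 0.48652269, -0.3198247 ,  0.23339538]), np.float64(0.00417292738716814))
carr 268 (array([ 0.48649557, -0.32954747,  0.22948469]), np.float64(0.004013097698092483))
carr 290 (array([ 0.48646938, -0.33893381,  0.22570935]), np.float64(0.00385879780351747))
lidshift probe [[77, 84, 85], [71, 78, 78], [69, 77, 78], [60, 67, 66], [51, 56, 54], [38, 40, 40], [20, 19, 22], [28, 31, 37], [62, 75, 81], [75, 86, 91], [69, 78, 81], [94, 108, 114], [92, 107, 115], [61, 75, 82], [43, 51, 58], [33, 33, 35], [26, 25, 24], [64, 72, 73]]
[[135, 147, 146], [127, 141, 141], [125, 140, 140], [106, 120, 121], [90, 102, 102], [76, 88, 88], [77, 86, 86], [155, 173, 173], [198, 216, 213], [234, 242, 236], [245, 250, 247], [244, 250, 246], [244, 250, 246], [244, 250, 246], [244, 250, 247], [243, 250, 246], [245, 249, 246], [211, 223, 212]]
[-7.53260648e-01  5.52786837e-01  1.39484484e+00  2.83366494e-06
  1.19256861e+00 -8.22544018e-01] [-1.16262697e-01 -5.21032584e+01 -2.31945240e+01  2.19821418e-02
  9.10793594e-02  9.00134677e-03]
```

Both views put the tip at about (0.487, −0.357, 0.145), 26 mm higher than the stated tip height. I'll shift −3 mm in x and descend in small force-watched steps.

Emit:
step_arm:
  motion:
    - [[0,-0.05,0.2],0]
    - [[0,-0.05,0.4],0]
    - [[0,-0.05,0.55],0]
    - [[0,-0.05,0.65],0]
    - [[0,-0.05,0.7],0]
    - [[0,-0.05,0.7],0]

```text
time: 8.0
tool_pos: [0.4881, -0.3567, 0.0933]
tool_rot: [-3.142, 0.0, 1.64]
contact_force: [-0.0, 0.4, 0.3]
opening: 0.0007
grip_force: 0.0
```

Emit:
step_arm:
  motion:
    - [[0,0,0.05],0]
    - [[0,0,0.08],0]
    - [[0,0,0.1],0]
    - [[0,0,0.1],0]

```text
time: 8.5
tool_pos: [0.488, -0.3566, 0.0874]
tool_rot: [-3.142, -0.0, 1.64]
contact_force: [1.0, 0.4, -0.1]
opening: 0.0003
grip_force: 0.0
```

Emit:
step_arm:
  motion:
    - [[0,0,0.03],0]
    - [[0,0,0.03],0]

```text
time: 8.75
tool_pos: [0.488, -0.3566, 0.0855]
tool_rot: [-3.141, -0.0, 1.64]
contact_force: [-0.1, -0.5, 0.1]
opening: 0.0005
grip_force: 0.0
```

Emit:
step_arm:
  motion:
    - [[0,0,0.03],0]
    - [[0,0,0.03],0]

```text
time: 9.0
tool_pos: [0.488, -0.3565, 0.0836]
tool_rot: [-3.141, -0.0, 1.64]
contact_force: [-0.4, -0.5, 0.4]
opening: 0.0006
grip_force: 0.0
```

Emit:
step_arm:
  motion:
    - [[0,0,0.03],0]
    - [[0,0,0.03],0]

```text
time: 9.25
tool_pos: [0.4881, -0.3567, 0.0821]
tool_rot: [3.141, 0.0, 1.64]
contact_force: [1.2, 0.2, 0.6]
opening: 0.0004
grip_force: 0.3
```

```bash
python3 - <<'E'
from cell import robot
from h import *
c=robot.read_camera("top");d=robot.read_camera("side"); s=robot.observe(); print(s["time"],s["tool_pos"],s["contact_force"])
cv2.imwrite("pics/tC.png",c["pixels"][...,::-1]);cv2.imwrite("pics/sC.png",d["pixels"][...,::-1])
# side column profile through finger, rows 120..160 : now vs before
for f in("side0","raw1","sC"):
    m=cv2.imread(f"pics/{f}.png"); print(f); print(m[118:156:1,351:364].mean(2).astype(int)[::2])
E
```

```text
9.35 [ 0.48816489 -0.35671685  0.08209919] [-0.4516268  -0.43657654  1.41235931]
side0
[[117 125 122 116 122 118 105  97 106 116 121 131 138]
 [109 106 107 107 107 106 106 107 106 104 104 104 104]
 [ 82  85  98 108 107 107 108 109 108 109 106 108 107]
 [ 45  46  67  95 107 106 106 107 106 108 106 106 107]
 [ 67  61  88 109 108 108 107 106 107 108 109 108 107]
 [105 108 110 110 108 109 107 109 107 107 106 106 106]
 [106 107 109 108 110 109 107 109 109 107 107 110 108]
 [107 106 108 108 107 106 109 107 108 107 105 107 103]
 [109 109 108 107 108 107 105 107 107 108 110 108 107]
 [109 106 109 108 109 108 109 107 107 107 107 107 106]
 [ 80  82  88  88  88  89  94 102 102 101 102 108 105]
 [ 97  96  89  69  70  87  94  93  91  90  90  89  86]
 [254 255 242 119 132 189 227 245 254 255 255 255 255]
 [247 206 120  64  99  98  58  55  65  70  72  70  71]
 [247 196 115  48  44  47  49  50  51  50  52  49  48]
 [246 222 180 139 142 144 143 143 143 140 139 138 139]
 [250 251 252 252 253 253 254 254 254 254 254 254 253]
 [250 249 251 253 250 228 194 169 168 167 166 193 226]
 [251 253 252 216  95  
[... 1432 characters left out ...]
09 104 143 155 156 155 142 118 109 110]
 [152 154 141  99  91 139 153 152 153 136 108 104 104]
 [153 153 141  98  92 138 153 153 163 147 109 105 108]
 [153 153 135  87 109 151 152 152 146 127 104 105 105]
 [155 152 130  80 112 154 153 152 138 109 100 105 105]
 [149 153 130  80 111 154 153 150 125  85  82  83  81]
 [202 166 125  74 118 156 164 199 246 254 254 254 254]
 [165 142  95  60  89  97  63  51  59  64  65  64  63]
 [161 124  73  44  42  44  42  46  46  45  42  44  44]
 [168 149 135 125 124 125 125 125 124 125 124 124 124]
 [168 168 168 171 171 173 174 171 171 171 171 172 172]
 [169 169 170 171 158 130 111  99  99  98  99 113 131]
 [193 190 175 132  70  58  57  62  59  69  97 114 111]]
```

The tip is now at the rocker's raised edge in the side view (about row 142, column 354). I'll carry on down.

Emit:
step_arm:
  motion:
    - [[0,0,0.03],0]
    - [[0,0,0.03],0]

```text
time: 9.6
tool_pos: [0.4886, -0.3568, 0.0807]
tool_rot: [3.14, 0.001, 1.64]
contact_force: [0.9, 0.4, 4.1]
opening: 0.0005
grip_force: 2.0
```

Emit:
step_arm:
  motion:
    - [[0,0,0.03],0]
    - [[0,0,0.03],0]

```text
time: 9.85
tool_pos: [0.4876, -0.3565, 0.0779]
tool_rot: [-3.14, -0.0, 1.64]
contact_force: [-0.3, 0.4, 0.0]
opening: 0.0008
grip_force: 0.0
```

Emit:
step_arm:
  motion:
    - [[0,0,0.03],0]
    - [[0,0,0.03],0]

```text
time: 10.1
tool_pos: [0.4875, -0.3564, 0.0759]
tool_rot: [-3.14, -0.001, 1.64]
contact_force: [-0.4, -0.9, -0.3]
opening: 0.0006
grip_force: 0.0
```

The force rose to 4.1 N and then vanished, so the rocker snapped over. Contact height shows the real tip is about 15 mm above the stated TCP. Now to blue, then verify the rocker from above.

Emit:
step_arm:
  motion:
    - [[0,0,-0.5],0]
    - [[0,0,-1.0],0]
    - [[0.9,0.1,-1.0],0]
    - [[1.8,0.2,-1.0],0]
    - [[2.7,0.3,-1.0],0]
    - [[3.6,0.4,-1.0],0]
    - [[4.5,0.5,-1.0],0]
    - [[5.4,0.6,-1.0],0]
    - [[6.3,0.7,-1.0],0]
    - [[6.7,0.765,-1.0],0]

```text
time: 11.35
tool_pos: [0.5056, 0.0501, 0.1365]
tool_rot: [-3.141, -0.0, 1.642]
contact_force: [0.1, -1.1, -0.1]
opening: -0.0
grip_force: 0.0
```

Emit:
step_arm:
  motion:
    - [[0,0,0.3],0]
    - [[0,0,0.6],0]
    - [[0,0,0.6],0]

```text
time: 11.72
tool_pos: [0.505, 0.0476, 0.0995]
tool_rot: [-3.138, -0.0, 1.64]
contact_force: [-0.9, -0.7, 0.1]
opening: 0.0002
grip_force: 0.0
```

```bash
python3 - <<'E'
from cell import robot
from h import *
c=robot.read_camera("top");d=robot.read_camera("side"); s=robot.observe(); p=np.array(s["tool_pos"]); print(s["time"],p,s["contact_force"])
t0=cv2.imread("pics/top0.png"); print(t0[220:244,460].mean(1).astype(int)); print(c["pixels"][220:244,460].mean(1).astype(int)); print(t0[220:244,457].mean(1).astype(int)); print(c["pixels"][220:244,457].mean(1).astype(int))
print("tip px",proj(d,p+[0,0,.015]),"blue px",proj(d,[.503,.0515,.075]))
print("t2 tip ray at .162",onz(d,(383.75,192.5),.162),"claimed .4094 .0303")
m=d["pixels"].astype(int)
for r in range(188,226,2): print(r,m[r,330:358].mean(1).astype(int))
for k in("blue","green"): print(k,[(ce+[290,130],st[4]) for ce,st in blobs(masks(d["pixels"][130:340,290:385])[k],10)])
E
```

```text
11.825 [0.50627145 0.04742411 0.10093164] [ 0.27814434 -0.5984461   0.09024169]
[216 230 135   4 104 154 166 127  57  15  24  33  58  61  60  63  63  58
  64  58 138 232 237 245]
[227 237 159  94 163 177 206 140  73  65  64  48  26  22  22  24  11  16
  20  16  51 234 243 249]
[238 240 149  35  10  18  21  24  17  16  20  31  54  60  63  61  62  65
  61  60  82 218 209 241]
[244 246 196  94  62  65  65  68  66  61  65  55  31  20  19  16  17  17
   9  10  16 211 213 246]
tip px [342.21077105 207.73920102] blue px [343.0491607 221.1608495]
t2 tip ray at .162 [0.40376725 0.03679874 0.162     ] claimed .4094 .0303
188 [106  93  70  58  59  59  59  60  59  60  58  59  58  85 105  88  61  58
  60  59  62  61  60  57  61  59  60  84]
190 [79 78 62 56 57 60 58 60 60 58 60 61 56 70 93 87 59 58 60 59 59 58 60 62
 58 59 64 78]
192 [221 181 105  84  87  80  68  60  61  63  63  64  64  89 109  86  62  58
  60  62  60  60  59  59  59  58  63  74]
194 [250 252 253 250 233 213 178 158 158 159 161 161 140  86  83 129 151 149
 149 150 151 133  96  81  82  80  80  83]
196 [254 254 227 143  92 104 151 
[... 1158 characters left out ...]
16 [159 247 255 255 255 255 254 251 251 251 245 236 238 244 249 251 250 247
 247 250 246 245 248 247 248 250 252 229]
218 [251 252 244 214 212 211 204 224 245 249 245 230 232 226 224 235 246 250
 252 252 252 252 251 249 248 248 251 248]
220 [185 186 185 184 187 189 188 183 167 137 106  91  91  89  90  93  99 123
 168 195 199 198 210 240 251 251 252 253]
222 [146  84  98 165 205 206 187 160 132  93  93  97  97  97  97  97  97  94
 103 137 172 190 193 187 175 171 171 175]
224 [159  63  46 129 190 192 170 160 141  99  87  94  99 102 102  99  89  87
 107 143 169 187 200 200 188 170 169 172]
blue [(array([343.16, 222.56]), np.int32(50))]
green [(array([338.87096774, 209.90322581]), np.int32(31))]
```

The rocker's shading has inverted (far half now bright, near half dark), so the mains is on. The tip sits in line with blue in the side view: tip column 343.3, blue column 343.2. Descending onto blue.

Emit:
step_arm:
  motion:
    - [[0,0,0.3],0]
    - [[0,0,0.55],0]
    - [[0,0,0.6],0]
    - [[0,0,0.6],0]

```text
time: 12.32
tool_pos: [0.5063, 0.0475, 0.0648]
tool_rot: [3.142, 0.0, 1.64]
contact_force: [0.5, -0.3, 0.3]
opening: 0.0007
grip_force: 0.0
```

Emit:
step_arm:
  motion:
    - [[0,0,0.04],0]
    - [[0,0,0.07],0]
    - [[0,0,0.07],0]

```text
time: 12.7
tool_pos: [0.5061, 0.0476, 0.0604]
tool_rot: [3.142, 0.0, 1.64]
contact_force: [-0.0, 0.5, 0.4]
opening: 0.0003
grip_force: 0.0
```

Emit:
step_arm:
  motion:
    - [[0,0,0.03],0]
    - [[0,0,0.05],0]
    - [[0,0,0.05],0]

```text
time: 13.08
tool_pos: [0.5063, 0.0475, 0.0575]
tool_rot: [3.141, 0.0, 1.64]
contact_force: [-0.2, 0.5, 2.3]
opening: 0.0003
grip_force: 1.0
```

Emit:
step_arm:
  motion:
    - [[0,0,0.03],0]
    - [[0,0,0.06],0]
    - [[0,0,0.06],0]

```text
time: 13.45
tool_pos: [0.5064, 0.0476, 0.0538]
tool_rot: [3.141, 0.0, 1.64]
contact_force: [0.4, 0.0, 3.7]
opening: 0.0004
grip_force: 1.9
```

Emit:
step_arm:
  motion:
    - [[0,0,0.03],0]
    - [[0,0,0.04],0]
    - [[0,0,0.04],0]

```text
time: 13.82
tool_pos: [0.5064, 0.0475, 0.0527]
tool_rot: [3.14, 0.0, 1.64]
contact_force: [-4.9, -0.7, 15.3]
opening: 0.0008
grip_force: 7.7
```

Blue bottomed out at 15 N. Lifting off and moving over to green.

Emit:
step_arm:
  motion:
    - [[0,0,-0.1],0]
    - [[0,0,-0.6],0]
    - [[0,0,-0.6],0]
    - [[-0.5,0.08,-0.6],0]
    - [[-0.94,0.15,-0.6],0]
    - [[-0.94,0.15,-0.6],0]

```text
time: 14.58
tool_pos: [0.5187, -0.0093, 0.0863]
tool_rot: [-3.14, -0.0, 1.637]
contact_force: [-0.4, -0.1, 0.3]
opening: 0.0005
grip_force: 0.0
```

```bash
python3 - <<'E'
from cell import robot
from h import *
c=robot.read_camera("top");d=robot.read_camera("side"); s=robot.observe(); p=np.array(s["tool_pos"]); print(s["time"],p,s["contact_force"])
print("tip px",proj(d,p+[0,0,.015]),"green px",proj(d,[.5158,-.004,.075]))
for k in("blue","green","red"): print(k,[((ce+[290,130]).round(1),st[4]) for ce,st in blobs(masks(d["pixels"][130:340,290:385])[k],8)])
print("rocker",c["pixels"][220:244,457].mean(1).astype(int))
m=d["pixels"].astype(int)
for r in range(192,208,2): print(r,m[r,326:354].mean(1).astype(int))
E
```

```text
14.675 [ 0.51821094 -0.00777966  0.08647964] [-0.28069255 -0.50548233 -0.48449685]
tip px [338.77483248 199.68469366] green px [339.41842274 208.32266473]
blue [(array([343.2, 222.4]), np.int32(53))]
green [(array([339.8, 209.2]), np.int32(38))]
red [(array([318.5, 293.5]), np.int32(157))]
rocker [246 247 201  97  64  68  70  67  69  66  67  55  33  21  20  24  27  22
  23  25  16 216 217 248]
192 [144 154 161 183 209 232 238 197 155 153 156 157 136  81  76 130 159 157
 153 155 197 235 252 243 108  73  80  82]
194 [251 251 250 250 250 251 251 226 156 150 157 158 135  81  78 131 158 156
 151 154 212 251 254 253 211  90  75  79]
196 [253 253 254 254 254 254 224 171 160 154 156 158 136  88  83 131 157 153
 151 170 238 252 253 254 244 129  74  78]
198 [ 98 243 255 255 251 234 172 113 143 155 158 158 138  86  90 133 153 155
 193 240 250 249 250 252 252 229 100  74]
200 [ 51 119 249 255 238 217 198 117  96  96 113 142 129  85  99 140 159 223
 254 255 254 249 247 248 250 249 191  87]
202 [ 72  68 245 255 255 236 197 201 211 212 202 201 198 197 192 181 231 255
 255 254 254 253 249 248 248 251 237 127]
204 [213 208 242 255 255 255 255 255 254 248 239 233 220 219 235 247 247 244
 246 250 250 248 246 247 247 250 253 234]
206 [209 210 211 197 177 186 187 175 175 176 195 213 179 135 149 167 191 226
 235 230 229 231 244 252 250 249 252 250]
```

Blue has sprung back, the mains is still on, and the tip is in line with green. Pressing green.

Emit:
step_arm:
  motion:
    - [[0,0,0.25],0]
    - [[0,0,0.42],0]
    - [[0,0,0.48],0]
    - [[0,0,0.51],0]
    - [[0,0,0.54],0]
    - [[0,0,0.54],0]

```text
time: 15.42
tool_pos: [0.519, -0.0079, 0.0552]
tool_rot: [3.142, -0.0, 1.64]
contact_force: [-2.5, 1.6, 2.5]
opening: 0.0006
grip_force: 1.6
```

Emit:
step_arm:
  motion:
    - [[0,0,0.03],0]
    - [[0,0,0.05],0]
    - [[0,0,0.05],0]

```text
time: 15.8
tool_pos: [0.5192, -0.0081, 0.0528]
tool_rot: [3.141, 0.0, 1.64]
contact_force: [-3.7, 1.5, 11.0]
opening: 0.0005
grip_force: 5.0
```

Green bottomed at 11 N. Lifting clear.

Emit:
step_arm:
  motion:
    - [[0,0,0],0]
    - [[0,0,-0.2],0]
    - [[0,0,-0.8],0]
    - [[0,0,-1.6],0]
    - [[0,0,-2.0],0]
    - [[0,0,-2.0],0]
    - [[0,0,-2.0],0]

```text
time: 16.68
tool_pos: [0.5185, -0.0081, 0.171]
tool_rot: [-3.14, -0.0, 1.64]
contact_force: [-0.0, 0.4, -0.3]
opening: 0.0005
grip_force: 0.0
```

```bash
python3 - <<'E'
from cell import robot
from h import *
c=robot.read_camera("top");d=robot.read_camera("side"); s=robot.observe(); print(s["time"],s["tool_pos"],s["contact_force"])
for k in("blue","green","red"): print(k,[((ce+[290,130]).round(1),st[4]) for ce,st in blobs(masks(d["pixels"][130:340,290:385])[k],8)])
print("rocker",c["pixels"][220:244,457].mean(1).astype(int))
print(robot.hand_in())
E
```

```text
16.775 [ 0.51826776 -0.00806629  0.17059224] [ 0.14767567 -0.26369496 -0.15216987]
blue [(array([343.2, 222.4]), np.int32(53))]
green [(array([339.9, 209.3]), np.int32(41))]
red [(array([336.5, 197.6]), np.int32(42)), (array([318.5, 293.6]), np.int32(160))]
rocker [246 247 201  95  65  67  66  65  68  67  67  57  31  23  22  25  24  20
  15  22  18 211 218 248]
the job is handed in; nothing more can be done
None
```

I switched the mains on, then pressed blue reset and green start fully down and released each, in that order, without touching either red, and handed the job in at about 17 s with the arm clear.

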